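Sweep the turn-buttons of a picture frame clear of its backing board

TASK

Free the backing board of the picture frame that lies face down: run your fingertips gently along the inner edge of the far rail from the end with the brass hanging plate, round the corner and on along the left rail towards you, in one low sweep without lifting off, so that each of the five wooden turn-buttons in turn is pushed round the way you are going and ends clear of the board. Hold nothing, do not shove or lift the frame, keep your fingers away from the middle of the board, and leave everything else where it stands.

Things in the scene. Friction and masses are not known exactly. Their poses are not given: they have to be found in the camera images.
- frame: dark wooden picture frame lying loose face down, about 2 kg, 270 (x) x 380 (y) x 22 mm high, z up, x away from the robot (yaw within 0.3 rad). Origin: centre of underside. Rails 50 mm wide round a 170 x 280 mm opening; pale board 2 mm below the rail tops. Flat brass hanging plate and ring (3 mm high) on the far right corner (+x, -y). Turn-buttons: three on the far rail, two on the left (+y)
- edge_start (a point): inner edge of the far rail at its right end, inner corner by the hanging plate, at rail-top height: frame (85, -140, 22) mm
- edge_corner (a point): inner corner where the far and left rails meet, at rail-top height: frame (85, 140, 22) mm
- edge_end (a point): inner corner at the near end of the left rail, at rail-top height: frame (-85, 140, 22) mm
- b1_tip (a point): free tip, at its top, of turn-button 1 (far rail): a flat wooden bar 16 mm wide and 12 mm thick with round ends, underside 1 mm and top 13 mm above the rail top, pivoting flat on a screw at frame x, y = (117, -85) mm and reaching 50 mm from the screw's centre to this tip
- button1 (a joint): turn of button 1, rad: 0 points squarely inward over the board (starts within 0.25 of that); positive is clockwise from above; at 1.57 it lies along its rail pointing to the frame's +y, onward from the hanging plate; clear of the board from about 1.0. Stays where left (friction 0.05 N m); turns 1.6 either way
- b2_tip (a point): free tip, at its top, of turn-button 2 (far rail): a flat wooden bar 16 mm wide and 12 mm thick with round ends, underside 1 mm and top 13 mm above the rail top, pivoting flat on a screw at frame x, y = (117, -7) mm and reaching 50 mm from the screw's centre to this tip
- button2 (a joint): turn of button 2, rad: 0 points squarely inward over the board (starts within 0.25 of that); positive is clockwise from above; at 1.57 it lies along its rail pointing to the frame's +y, onward from the hanging plate; clear of the board from about 1.0. Stays where left (friction 0.05 N m); turns 1.6 either way
- b3_tip (a point): free tip, at its top, of turn-button 3 (far rail): a flat wooden bar 16 mm wide and 12 mm thick with round ends, underside 1 mm and top 13 mm above the rail top, pivoting flat on a screw at frame x, y = (117, 70) mm and reaching 50 mm from the screw's centre to this tip
- button3 (a joint): turn of button 3, rad: 0 points squarely inward over the board (starts within 0.25 of that); positive is clockwise from above; at 1.57 it lies along its rail pointing to the frame's +y, onward from the hanging plate; clear of the board from about 1.0. Stays where left (friction 0.05 N m); turns 1.6 either way
- b4_tip (a point): free tip, at its top, of turn-button 4 (left rail): a flat wooden bar 16 mm wide and 12 mm thick with round ends, underside 1 mm and top 13 mm above the rail top, pivoting flat on a screw at frame x, y = (32, 172) mm and reaching 50 mm from the screw's centre to this tip
- button4 (a joint): turn of button 4, rad: 0 points squarely inward over the board (starts within 0.25 of that); positive is clockwise from above; at 1.57 it lies along its rail pointing to the frame's -x, onward from the hanging plate; clear of the board from about 1.0. Stays where left (friction 0.05 N m); turns 1.6 either way
- b5_tip (a point): free tip, at its top, of turn-button 5 (left rail): a flat wooden bar 16 mm wide and 12 mm thick with round ends, underside 1 mm and top 13 mm above the rail top, pivoting flat on a screw at frame x, y = (-43, 172) mm and reaching 50 mm from the screw's centre to this tip
- button5 (a joint): turn of button 5, rad: 0 points squarely inward over the board (starts within 0.25 of that); positive is clockwise from above; at 1.57 it lies along its rail pointing to the frame's -x, onward from the hanging plate; clear of the board from about 1.0. Stays where left (friction 0.05 N m); turns 1.6 either way
- jar: small lidded jar, 42 mm across and 50 mm high, standing on the backing board; leave it alone. Origin: centre of its underside
- sander: cork sanding block 45 x 75 x 30 mm lying on the backing board; leave it alone. Origin: centre of its underside
- mallet: carver's round wooden mallet standing on its head, 84 mm across, 230 mm high; leave it alone. Origin: centre of its underside
- driver: screwdriver lying on the table; leave it alone
- glue: white glue bottle, 60 mm across, 150 mm high; leave it alone. Origin: centre of its underside
- pot: empty steel cup, 84 mm across, 75 mm high; leave it alone. Origin: centre of its underside

How it is judged:
By the outcome, as a careful person would: the job done as asked, in the order asked, and still so for the second after the job is handed in, with the robot touching nothing.
It also fails if it takes over 45 s, if anything falls off the work surface, if the arm or the gripper's body presses on something with over 40 N, if the wrist force passes 120 N, or if a joint passes its speed limit or range.

ROBOT

A 6-joint arm with a two-finger parallel gripper is mounted at the origin on the work surface. World frame = base frame: x ahead of the robot, y to its left, z up, the work surface at z = 0. Lengths are in m, angles in rad, forces in N, time in s.
With the tool pointing down it reaches from about 0.3 to 0.75 m from the base axis. Payload 8.5 kg.
Tool frame: the origin (TCP) lies midway between the tips of the shut fingers; the grasp point (between the pads) lies 19 mm behind it; z points along the fingers, y is the line along which they close (so a half turn about z gives the same grasp; the last joint's range is limited). The gripper opens to 88 mm and grips with 3 to 60 N. Pads are 18 mm wide; open, the fingers measure 123 mm over their backs; the gripper's body (75 mm by 187 mm) begins 45 mm behind the grasp point.
Start: joints at [-1.448, 0.381, 1.297, -0, 1.464, -0.215], TCP at [0.182, -0.519, 0.239] pointing down, gripper open.
Joint ranges: [-3.11, 3.11], [-0.89, 2.33], [0.22, 2.48], [-1.42, 4.56], [0.17, 2.85], [-2.88, 2.88]. Speed limits (rad/s): [2.39, 2.39, 3.14, 3.14, 3.14, 3.14].

INTERFACE

Orientations are given as a unit quaternion [w, x, y, z].
In Python, from workcell import bot, snapshot, get_calibration, order gives the robot as it stands.
- The arm moves only by the tool servo_tool, never from a script. Its argument "targets" is a list of rows, each an object with "dp": the shift along the tool's x, y, z scaled (see below), a list of three; "dr": the turn, a rotation vector about the tool's x, y, z scaled (see below), a list of three; "jaw": the closure, from -1 (fully open) to 1 (shut). A call has 1 to 10 rows; each row shifts and turns the commanded pose from where the row before left it, along the tool's axes as they then stand; what a row does not reach is not made up. The controller multiplies each number of a shift by 0.03 m and each number of a turn by 5 degrees. A row lasts 1/12 s, in which the tool goes at most 41.7 mm and 7.16 degrees, less where a joint would pass 70% of its speed; a pose out of reach is approached as far as the arm can. A call with a number of a shift or a turn outside -1 to 1 is refused whole. A call with a gripper value outside its range is refused whole. The fingers move at their own pace and stop on an object; "newtons" is the grip in N (left out, the last holds). Time passes only in rows, so rows that do not move let the fingers close. It gives the time, the measured TCP pose, the force, the opening and the grip force at its end, in the units of the state.
- bot.get_state(): the state, without advancing time (a new reading comes with each control period).
- snapshot(name): name is "scene" or "top" or "wrist"; returns the picture (384x512x3 uint8, blue, green, red); there is no depth.
- get_calibration(name): a dict with "intrinsics" (3x3 intrinsics, pixels), "dist" ([k1, k2, p1, p2, k3] as OpenCV has them; the pictures are not rectified), "eye" and "orientation" of the camera in the world. Camera axes: x right, y down, z forward; pixel columns grow to the right and rows downward; lengths in m; the calibration is good to about 2 mm. A picture is of the moment at which its call begins: read the wrist's pose just before it. get_calibration takes no time and is no camera call; for the wrist camera it gives the pose at the moment of the call.
- order.close_job(): hands the job in; it is judged then, once.
The state is a dict: "time": time; "joints": joint angles; "qvel": joint speeds; "effort": joint torques, N m; "position": TCP position; "eef_rot": TCP orientation; "wrist_force": force on the tool from outside, world axes, zero at the start; "ft_torque": the same for the moment, N m; "grip_width": opening from 0.0 (shut) to 1.0 (fully open); "grasp_force": force on a finger pad.
Only numpy, scipy, OpenCV 4.12 (cv2) and the standard library are available. Lean on these libraries where they do the work, as an engineer would, in place of code of your own. Each camera call takes 0.05 s, during which the arm holds its last target. There are 200 camera calls.

## Working session

There is one attempt and no reset: what is moved stays moved. The work goes in short steps, Python scripts to look and compute and a tool call to move; the robot and the scene stay as the last step left them, time stands still between calls to the robot, and variables do not carry over. Pictures are saved under pics/ and viewed, at most 10 in all, crops included, and the job is handed in when it is done.

Besides the shell and the picture viewer there is one more tool, called after "Emit:" as a command line: name --argument value ..., lists and objects as JSON in quotes. servo_tool: Moves the arm, as the interface text tells. Shifts and turns lie within -1 to 1; 1 stands for 0.03 m of shift or 5 degrees of turn. Its arguments: {"type":"object","properties":{"targets":{"type":"array"},"newtons":{"type":"number"}},"required":["targets"]}

```bash
mkdir -p pics
python3 - <<'E'
from workcell import *
import cv2
for n in("top","scene"):
    im=snapshot(n); cv2.imwrite(f"pics/{n}0.png",im)
    c=get_calibration(n); print(n,c)
s=bot.get_state(); print(s["time"],s["position"],s["eef_rot"],s["grip_width"],s["wrist_force"])
E
```

```text
top {'intrinsics': array([[359.86796601,   0.        , 254.98299325],
       [  0.        , 359.86796601, 188.06602575],
       [  0.        ,   0.        ,   1.        ]]), 'dist': array([0.03150316, 0.        , 0.        , 0.        , 0.        ]), 'eye': array([ 0.47149088, -0.00835384,  1.10936533]), 'orientation': array([-0.03146561,  0.70860281, -0.70455974,  0.0220802 ])}
scene {'intrinsics': array([[366.13865609,   0.        , 254.00345808],
       [  0.        , 366.13865609, 191.34843318],
       [  0.        ,   0.        ,   1.        ]]), 'dist': array([-0.02263993,  0.        ,  0.        ,  0.        ,  0.        ]), 'eye': array([ 1.31097569, -0.14264057,  0.85909064]), 'orientation': array([-0.29613533,  0.70788255,  0.59448841, -0.24039486])}
0.1 [ 0.18224612 -0.51867645  0.23822899] [-6.23047848e-04  9.85768806e-01  1.68105535e-01  4.02749910e-05] 0.9977311690078536 [ 0.28282924  0.17676609 -0.46529268]
```

View pics/top0.png

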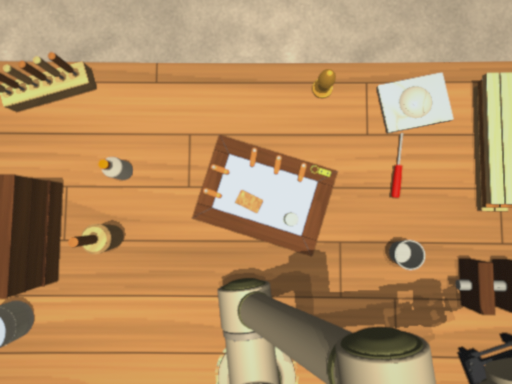

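View pics/scene0.png

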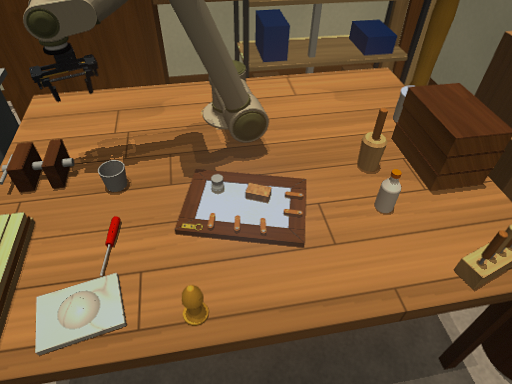

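Run:
```python
import cv2
im=cv2.imread("pics/top0.png")[130:256,186:346]
cv2.imwrite("pics/crop.png",cv2.resize(im,None,fx=4.7,fy=4.7,interpolation=cv2.INTER_CUBIC))
```

```text
(no output)
```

View pics/crop.png

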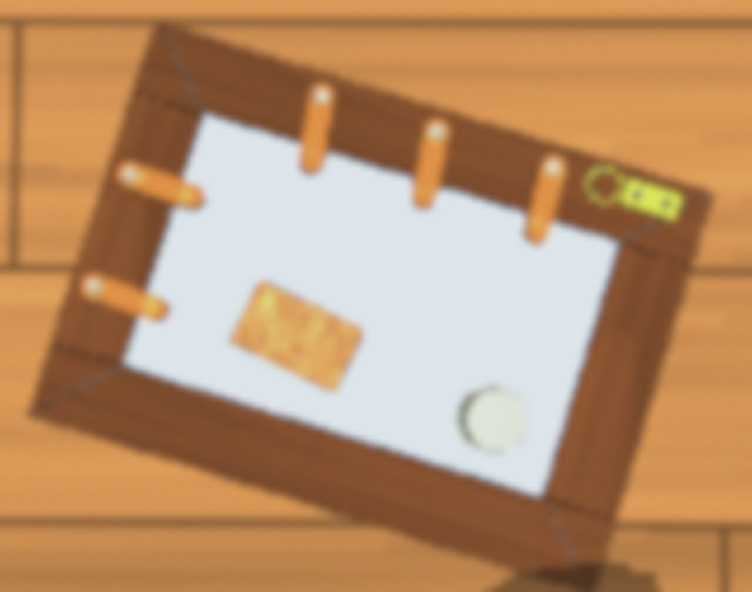

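The top crop shows inner corners at (203,113), (619,240), (543,497) and (124,365). The screws are at (553,166), (436,131), (321,95), (131,174) and (93,286), and the tips near (537,243), (424,207), (311,173), (203,198) and (167,310). I'll fit the frame pose from these.

```bash
cat > h.py <<'E'
import numpy as np,cv2
from scipy.spatial.transform import Rotation as R
from scipy.optimize import least_squares
from workcell import *
def proj(P,c):
    Rw=R.from_quat(c["orientation"],scalar_first=True).as_matrix()
    r=Rw.T; t=-r@c["eye"]
    return cv2.projectPoints(np.array(P,float),cv2.Rodrigues(r)[0],t,c["intrinsics"],c["dist"])[0][:,0]
def world(f,p):
    f=np.atleast_2d(f); return np.c_[f[:,:2]/1000@R.from_euler('z',p[2]).as_matrix()[:2,:2].T+p[:2],f[:,2]/1000]
def fit(F,px,c):
    g=lambda p:(proj(world(F,p),c)-px).ravel()
    s=least_squares(g,[.45,0,-.29]); return s.x,s.fun.reshape(-1,2)
E
python3 - <<'E'
from h import *
F=[[85,140,22],[85,-140,22],[-85,-140,22],[-85,140,22],[117,-85,35],[117,-7,35],[117,70,35],[32,172,35],[-43,172,35],[135,190,22],[135,-190,22],[-135,190,22]]
cr=np.array([[203,113],[619,240],[543,497],[124,365],[553,166],[436,131],[321,95],[131,174],[93,286],[162,25],[712,194],[30,413]])
px=np.array([186,130])+(cr+.5)/4.7-.5
c=get_calibration("top")
p,r=fit(F,px,c);print(p,np.degrees(p[2]));print(r.round(1).tolist())
print(world([[82,-140,27],[82,140,27],[84,143,27],[-85,143,27]],p).round(4))
# tips -> angle
K=np.linalg.inv(c["intrinsics"])
Rw=R.from_quat(c["orientation"],scalar_first=True).as_matrix()
def back(u,z):
    q=cv2.undistortPoints(np.array([[u]],float),c["intrinsics"],c["dist"])[0,0]
    d=Rw@[q[0],q[1],1]; return c["eye"]+d*(z-c["eye"][2])/d[2]
for t in [(537,243),(424,207),(311,173),(203,198),(167,310),(495,418),(297,335),(605,185)]:
    w=back(np.array([186,130])+(np.array(t)+.5)/4.7-.5,.03)
    print(t,(R.from_euler('z',-p[2]).as_matrix()[:2,:2]@(w[:2]-p[:2])*1000).round())
E
```

```text
[ 0.53569465 -0.02326214 -0.29789826] -17.06831330258758
[[0.4, 0.3], [-0.0, 0.5], [-0.2, -0.2], [0.1, -0.1], [0.2, 0.3], [0.2, 0.1], [0.3, 0.2], [-0.1, 0.1], [0.3, -0.0], [-1.4, -1.2], [0.9, -0.5], [-0.8, 0.5]]
[[ 0.573  -0.1812  0.027 ]
 [ 0.6552  0.0865  0.027 ]
 [ 0.658   0.0888  0.027 ]
 [ 0.4964  0.1384  0.027 ]]
(537, 243) [ 68. -89.]
(424, 207) [ 69. -14.]
(311, 173) [68. 62.]
(203, 198) [ 32. 124.]
(167, 310) [-44. 124.]
(495, 418) [-47. -96.]
(297, 335) [-34.  40.]
(605, 185) [ 117. -120.]
```

Emit:
servo_tool --targets '[{"dp": [0.4,-0.16,0],"dr": [0,0,0],"jaw": 1},{"dp": [0.8,-0.315,0],"dr": [0,0,0],"jaw": 1},{"dp": [0.8,-0.315,0],"dr": [0,0,0],"jaw": 1},{"dp": [0.8,-0.315,0],"dr": [0,0,0],"jaw": 1},{"dp": [0.8,-0.315,0],"dr": [0,0,0],"jaw": 1},{"dp": [0.8,-0.315,0],"dr": [0,0,0],"jaw": 1},{"dp": [0.8,-0.315,0],"dr": [0,0,0],"jaw": 1},{"dp": [0.8,-0.315,0],"dr": [0,0,0],"jaw": 1},{"dp": [0.8,-0.315,0],"dr": [0,0,0],"jaw": 1},{"dp": [0.8,-0.315,0],"dr": [0,0,0],"jaw": 1}]' --newtons 10

```text
time: 0.93
position: [0.3687, -0.3567, 0.2387]
eef_rot: [-0.0, 0.986, 0.168, -0.0]
wrist_force: [0.3, -0.3, 0.1]
grip_width: 0.272
grasp_force: 0.0
```

Emit:
servo_tool --targets '[{"dp": [0.8,-0.315,0],"dr": [0,0,0],"jaw": 1},{"dp": [0.8,-0.315,0],"dr": [0,0,0],"jaw": 1},{"dp": [0.8,-0.315,0],"dr": [0,0,0],"jaw": 1},{"dp": [0.8,-0.315,0],"dr": [0,0,0],"jaw": 1},{"dp": [0.8,-0.315,0],"dr": [0,0,0],"jaw": 1},{"dp": [0.8,-0.315,0],"dr": [0,0,0],"jaw": 1},{"dp": [0.8,-0.315,0],"dr": [0,0,0],"jaw": 1},{"dp": [0.8,-0.315,0],"dr": [0,0,0],"jaw": 1},{"dp": [0.8,-0.315,0],"dr": [0,0,0],"jaw": 1},{"dp": [0.4,-0.16,0],"dr": [0,0,0],"jaw": 1}]'

```text
time: 1.77
position: [0.5544, -0.1955, 0.2385]
eef_rot: [-0.0, 0.986, 0.169, 0.0]
wrist_force: [0.1, 1.1, -0.2]
grip_width: 0.008
grasp_force: 0.0
```

Emit:
servo_tool --targets '[{"dp": [0,0,0.3],"dr": [0,0,-0.97],"jaw": 1},{"dp": [0,0,0.4],"dr": [0,0,-0.97],"jaw": 1},{"dp": [0,0,0.4],"dr": [0,0,-0.97],"jaw": 1},{"dp": [0,0,0.4],"dr": [0,0,-0.97],"jaw": 1},{"dp": [0,0,0.4],"dr": [0,0,-0.97],"jaw": 1},{"dp": [0,0,0.4],"dr": [0,0,-0.97],"jaw": 1},{"dp": [0,0,0.4],"dr": [0,0,-0.97],"jaw": 1},{"dp": [0,0,0.4],"dr": [0,0,-0.97],"jaw": 1},{"dp": [0,0,0.4],"dr": [0,0,-0.97],"jaw": 1},{"dp": [0,0,0.3],"dr": [0,0,-0.97],"jaw": 1}]'

```text
time: 2.6
position: [0.5524, -0.1978, 0.1237]
eef_rot: [-0.001, 0.829, 0.56, -0.0]
wrist_force: [-0.2, -0.0, -0.2]
grip_width: 0.003
grasp_force: 0.0
```

```bash
cat >> h.py <<'E'
FP=np.array([0.53569,-0.02326,-0.29790])
def where():
    s=bot.get_state(); r=R.from_quat(s["eef_rot"],scalar_first=True)*R.from_euler('x',180,degrees=True)
    q=R.from_euler('z',-FP[2]).as_matrix()[:2,:2]@(s["position"][:2]-FP[:2])*1000
    print("t",round(s["time"],2),"frame xy",q.round(1),"z",(s["position"][2]*1000).round(1),"ypr",r.as_euler('ZYX',degrees=True).round(2),"F",s["wrist_force"].round(1),"w",round(s["grip_width"],3))
E
python3 - <<'E'
from h import *
im=snapshot("wrist");c=get_calibration("wrist");cv2.imwrite("pics/w1.png",im)
where()
F=[[85,-140,22],[85,140,22],[117,-85,35],[117,-7,35],[117,70,35],[32,172,35],[-43,172,35],[135,-190,22]]
print(proj(world(F,FP),c).round())
E
```

```text
t 2.65 frame xy [  66.5 -161.8] z 122.2 ypr [ 6.837e+01 -3.000e-02  2.300e-01] F [-0.7 -0.2 -2.2] w 0.002
[[ 278.  163.]
 [ 252. -210.]
 [ 315.   95.]
 [ 311.  -15.]
 [ 305. -132.]
 [ 175. -246.]
 [  78. -222.]
 [ 335.  212.]]
```

View pics/w1.png

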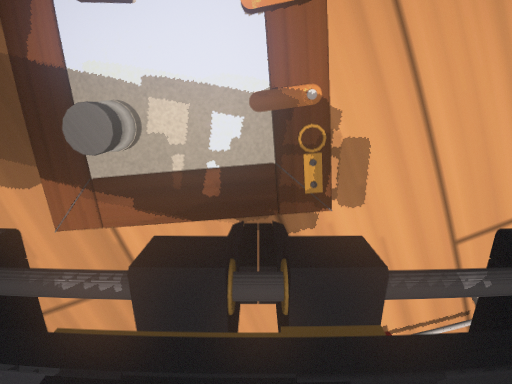

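The corner shows at (275,164) and screw 1 at (312,94). Both are within 3 px of the prediction, so the pose holds.

Emit:
servo_tool --targets '[{"dp": [0,0,0],"dr": [0,0,-0.91],"jaw": 1},{"dp": [0.37,0.26,0],"dr": [0,0,0],"jaw": 1},{"dp": [0.36,0.26,0.2],"dr": [0,0,0],"jaw": 1},{"dp": [0,0,0.5],"dr": [0,0,0],"jaw": 1},{"dp": [0,0,0.5],"dr": [0,0,0],"jaw": 1},{"dp": [0,0,0.5],"dr": [0,0,0],"jaw": 1},{"dp": [0,0,0.4],"dr": [0,0,0],"jaw": 1},{"dp": [0,0,0.3],"dr": [0,0,0],"jaw": 1},{"dp": [0,0,0],"dr": [0,0,0],"jaw": 1},{"dp": [0,0,0],"dr": [0,0,0],"jaw": 1}]'

```text
time: 3.48
position: [0.5749, -0.1816, 0.0527]
eef_rot: [-0.0, 0.807, 0.59, 0.0]
wrist_force: [0.4, -0.7, 0.2]
grip_width: 0.009
grasp_force: 0.0
```

```bash
python3 -c "from h import *;where()"
```

```text
t 3.48 frame xy [  84.  -139.9] z 52.7 ypr [ 7.236e+01 -1.000e-02  1.000e-02] F [ 0.4 -0.7  0.2] w 0.009
```

Emit:
servo_tool --targets '[{"dp": [0,-0.05,0.2],"dr": [0,0,-0.11],"jaw": 1},{"dp": [0,0,0.2],"dr": [0,0,0],"jaw": 1},{"dp": [0,0,0.2],"dr": [0,0,0],"jaw": 1},{"dp": [0,0,0.15],"dr": [0,0,0],"jaw": 1},{"dp": [0,0,0.1],"dr": [0,0,0],"jaw": 1},{"dp": [0,0,0],"dr": [0,0,0],"jaw": 1}]'

```text
time: 3.98
position: [0.5727, -0.1815, 0.0265]
eef_rot: [-0.001, 0.804, 0.594, -0.0]
wrist_force: [-1.2, 0.8, -0.2]
grip_width: 0.005
grasp_force: 0.0
```

```bash
python3 -c "from h import *;where()"
```

```text
t 3.98 frame xy [  81.8 -140.4] z 26.5 ypr [ 7.294e+01 -1.000e-02  7.000e-02] F [-1.2  0.8 -0.2] w 0.005
```

Now for the sweep at about 5 mm per row, starting with button 1.

Emit:
servo_tool --targets '[{"dp": [0.1,0,0],"dr": [0,0,0],"jaw": 1},{"dp": [0.17,0,0],"dr": [0,0,0],"jaw": 1},{"dp": [0.17,0,0],"dr": [0,0,0],"jaw": 1},{"dp": [0.17,0,0],"dr": [0,0,0],"jaw": 1},{"dp": [0.17,0,0],"dr": [0,0,0],"jaw": 1},{"dp": [0.17,0,0],"dr": [0,0,0],"jaw": 1},{"dp": [0.17,0,0],"dr": [0,0,0],"jaw": 1},{"dp": [0.17,0,0],"dr": [0,0,0],"jaw": 1},{"dp": [0.17,0,0],"dr": [0,0,0],"jaw": 1},{"dp": [0.17,0,0],"dr": [0,0,0],"jaw": 1}]'

```text
time: 4.82
position: [0.5867, -0.1344, 0.027]
eef_rot: [-0.001, 0.804, 0.595, -0.001]
wrist_force: [-3.6, -1.6, 0.4]
grip_width: 0.004
grasp_force: 1.7
```

```bash
python3 -c "from h import *;where()"
```

```text
t 4.82 frame xy [ 81.4 -91.3] z 27.0 ypr [7.296e+01 2.000e-02 1.100e-01] F [-3.6 -1.6  0.4] w 0.004
```

Emit:
servo_tool --targets '[{"dp": [0.17,0,0],"dr": [0,0,0],"jaw": 1},{"dp": [0.17,0,0],"dr": [0,0,0],"jaw": 1},{"dp": [0.17,0,0],"dr": [0,0,0],"jaw": 1},{"dp": [0.17,0,0],"dr": [0,0,0],"jaw": 1},{"dp": [0.17,0,0],"dr": [0,0,0],"jaw": 1},{"dp": [0.17,0,0],"dr": [0,0,0],"jaw": 1},{"dp": [0.17,0,0],"dr": [0,0,0],"jaw": 1},{"dp": [0.1,0,0],"dr": [0,0,0],"jaw": 1}]'

```text
time: 5.48
position: [0.5988, -0.097, 0.0272]
eef_rot: [-0.0, 0.804, 0.595, 0.0]
wrist_force: [-1.5, -0.9, -0.2]
grip_width: 0.002
grasp_force: 0.4
```

Run:
```python
from h import *
where()
im=snapshot("top");cv2.imwrite("pics/t2.png",cv2.resize(im[130:256,186:346],None,fx=4.7,fy=4.7,interpolation=cv2.INTER_CUBIC))
```

```text
t 5.48 frame xy [ 82. -52.] z 27.2 ypr [ 7.298e+01 -2.000e-02  1.000e-02] F [-1.5 -0.9 -0.2] w 0.002
```

View pics/t2.png

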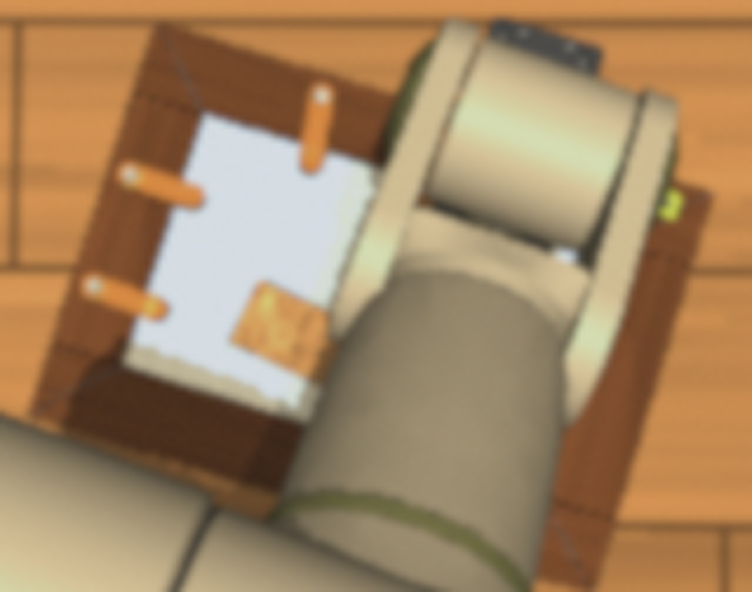

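The frame is still, with its corners at (203,113) and (162,25) as before, and the forces are light. I'll carry on.

Emit:
servo_tool --targets '[{"dp": [0.17,0,0],"dr": [0,0,0],"jaw": 1},{"dp": [0.17,0,0],"dr": [0,0,0],"jaw": 1},{"dp": [0.17,0,0],"dr": [0,0,0],"jaw": 1},{"dp": [0.17,0,0],"dr": [0,0,0],"jaw": 1},{"dp": [0.17,0,0],"dr": [0,0,0],"jaw": 1},{"dp": [0.17,0,0],"dr": [0,0,0],"jaw": 1},{"dp": [0.17,0,0],"dr": [0,0,0],"jaw": 1},{"dp": [0.17,0,0],"dr": [0,0,0],"jaw": 1},{"dp": [0.17,0,0],"dr": [0,0,0],"jaw": 1},{"dp": [0.17,0,0],"dr": [0,0,0],"jaw": 1}]'

```text
time: 6.37
position: [0.6142, -0.0488, 0.0274]
eef_rot: [0.0, 0.804, 0.594, 0.0]
wrist_force: [-1.5, -2.4, 0.5]
grip_width: -0.001
grasp_force: 0.9
```

Emit:
servo_tool --targets '[{"dp": [0.17,0,0],"dr": [0,0,0],"jaw": 1},{"dp": [0.17,0,0],"dr": [0,0,0],"jaw": 1},{"dp": [0.17,0,0],"dr": [0,0,0],"jaw": 1},{"dp": [0.17,0,0],"dr": [0,0,0],"jaw": 1},{"dp": [0.17,0,0],"dr": [0,0,0],"jaw": 1},{"dp": [0.17,0,0],"dr": [0,0,0],"jaw": 1},{"dp": [0.17,0,0],"dr": [0,0,0],"jaw": 1},{"dp": [0.17,0,0],"dr": [0,0,0],"jaw": 1},{"dp": [0.17,0,0],"dr": [0,0,0],"jaw": 1},{"dp": [0.17,0,0],"dr": [0,0,0],"jaw": 1}]'

```text
time: 7.2
position: [0.6287, 0.0001, 0.0272]
eef_rot: [-0.0, 0.804, 0.595, -0.0]
wrist_force: [-2.0, -1.2, -0.0]
grip_width: 0.009
grasp_force: 0.8
```

```bash
python3 -c "from h import *;where()"
```

```text
t 7.2 frame xy [82.  49.7] z 27.2 ypr [7.296e+01 1.000e-02 1.000e-02] F [-2.  -1.2 -0. ] w 0.009
```

Emit:
servo_tool --targets '[{"dp": [0.17,0,0],"dr": [0,0,0],"jaw": 1},{"dp": [0.17,0,0],"dr": [0,0,0],"jaw": 1},{"dp": [0.17,0,0],"dr": [0,0,0],"jaw": 1},{"dp": [0.17,0,0],"dr": [0,0,0],"jaw": 1},{"dp": [0.17,0,0],"dr": [0,0,0],"jaw": 1},{"dp": [0.17,0,0],"dr": [0,0,0],"jaw": 1},{"dp": [0.17,0,0],"dr": [0,0,0],"jaw": 1},{"dp": [0.17,0,0],"dr": [0,0,0],"jaw": 1},{"dp": [0.17,0,0],"dr": [0,0,0],"jaw": 1},{"dp": [0.17,0,0],"dr": [0,0,0],"jaw": 1}]'

```text
time: 8.03
position: [0.6437, 0.049, 0.0273]
eef_rot: [-0.0, 0.804, 0.595, 0.0]
wrist_force: [0.0, -0.1, 0.1]
grip_width: 0.002
grasp_force: 0.5
```

Emit:
servo_tool --targets '[{"dp": [0.17,0,0],"dr": [0,0,0],"jaw": 1},{"dp": [0.17,0,0],"dr": [0,0,0],"jaw": 1},{"dp": [0.17,0,0],"dr": [0,0,0],"jaw": 1},{"dp": [0.17,0,0],"dr": [0,0,0],"jaw": 1},{"dp": [0.17,0,0],"dr": [0,0,0],"jaw": 1},{"dp": [0.17,0,0],"dr": [0,0,0],"jaw": 1},{"dp": [0.17,0,0],"dr": [0,0,0],"jaw": 1},{"dp": [0.14,0,0],"dr": [0,0,0],"jaw": 1},{"dp": [0,0,0],"dr": [0,0,0],"jaw": 1}]'

```text
time: 8.78
position: [0.6554, 0.0875, 0.0273]
eef_rot: [0.0, 0.804, 0.595, 0.0]
wrist_force: [-0.7, -0.3, 0.9]
grip_width: 0.008
grasp_force: 0.0
```

Run:
```python
from h import *
where()
im=snapshot("top");cv2.imwrite("pics/t3.png",cv2.resize(im[130:256,186:346],None,fx=4.7,fy=4.7,interpolation=cv2.INTER_CUBIC))
```

```text
t 8.78 frame xy [ 82. 141.] z 27.3 ypr [ 7.3e+01 -2.0e-02 -1.0e-02] F [-0.7 -0.3  0.9] w 0.008
```

View pics/t3.png

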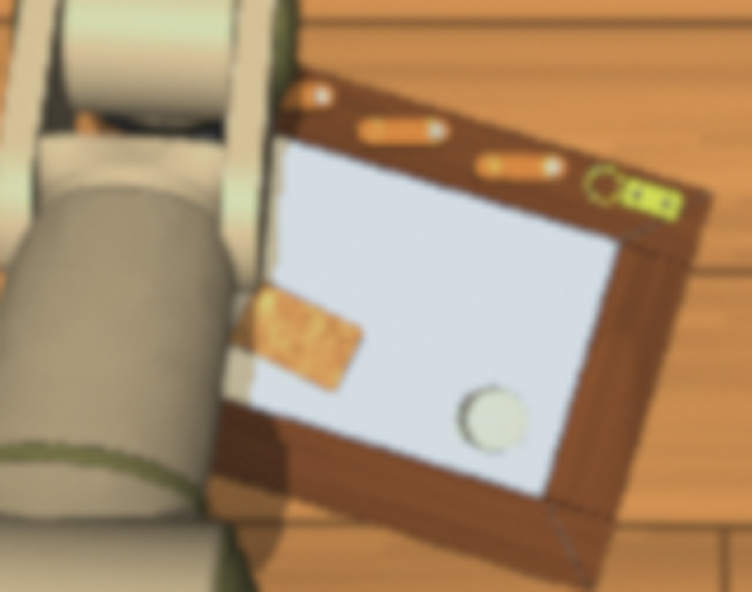

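Buttons 1 and 2 lie at about 1.3 rad, their tips at (480,165) and (362,130), and the frame has not moved. Next comes the left rail.

Emit:
servo_tool --targets '[{"dp": [0.07,-0.08,0],"dr": [0,0,0],"jaw": 1},{"dp": [0.03,-0.17,0],"dr": [0,0,0],"jaw": 1},{"dp": [0,-0.17,0],"dr": [0,0,0],"jaw": 1},{"dp": [0,-0.17,0],"dr": [0,0,0],"jaw": 1},{"dp": [0,-0.17,0],"dr": [0,0,0],"jaw": 1},{"dp": [0,-0.17,0],"dr": [0,0,0],"jaw": 1},{"dp": [0,-0.17,0],"dr": [0,0,0],"jaw": 1},{"dp": [0,-0.17,0],"dr": [0,0,0],"jaw": 1},{"dp": [0,-0.17,0],"dr": [0,0,0],"jaw": 1},{"dp": [0,-0.17,0],"dr": [0,0,0],"jaw": 1}]'

```text
time: 9.67
position: [0.6099, 0.1036, 0.0275]
eef_rot: [0.0, 0.804, 0.594, 0.001]
wrist_force: [2.9, -2.2, 0.6]
grip_width: 0.004
grasp_force: 1.0
```

```bash
python3 -c "from h import *;where()"
```

```text
t 9.67 frame xy [ 33.7 143. ] z 27.5 ypr [ 7.293e+01 -3.000e-02 -7.000e-02] F [ 2.9 -2.2  0.6] w 0.004
```

Emit:
servo_tool --targets '[{"dp": [0,-0.17,0],"dr": [0,0,0],"jaw": 1},{"dp": [0,-0.17,0],"dr": [0,0,0],"jaw": 1},{"dp": [0,-0.17,0],"dr": [0,0,0],"jaw": 1},{"dp": [0,-0.17,0],"dr": [0,0,0],"jaw": 1},{"dp": [0,-0.17,0],"dr": [0,0,0],"jaw": 1},{"dp": [0,-0.17,0],"dr": [0,0,0],"jaw": 1},{"dp": [0,-0.17,0],"dr": [0,0,0],"jaw": 1},{"dp": [0,-0.17,0],"dr": [0,0,0],"jaw": 1},{"dp": [0,-0.17,0],"dr": [0,0,0],"jaw": 1}]'

```text
time: 10.42
position: [0.5653, 0.1174, 0.0272]
eef_rot: [-0.0, 0.804, 0.595, -0.0]
wrist_force: [-0.5, 0.3, -0.0]
grip_width: 0.007
grasp_force: 0.0
```

```bash
python3 -c "from h import *;where()"
```

```text
t 10.42 frame xy [-12.9 143.1] z 27.2 ypr [ 7.296e+01 -0.000e+00  3.000e-02] F [-0.5  0.3 -0. ] w 0.007
```

Emit:
servo_tool --targets '[{"dp": [0,-0.17,0],"dr": [0,0,0],"jaw": 1},{"dp": [0,-0.17,0],"dr": [0,0,0],"jaw": 1},{"dp": [0,-0.17,0],"dr": [0,0,0],"jaw": 1},{"dp": [0,-0.17,0],"dr": [0,0,0],"jaw": 1},{"dp": [0,-0.17,0],"dr": [0,0,0],"jaw": 1},{"dp": [0,-0.17,0],"dr": [0,0,0],"jaw": 1},{"dp": [0,-0.17,0],"dr": [0,0,0],"jaw": 1},{"dp": [0,-0.17,0],"dr": [0,0,0],"jaw": 1}]'

```text
time: 11.08
position: [0.5266, 0.1292, 0.0273]
eef_rot: [-0.0, 0.804, 0.594, 0.0]
wrist_force: [1.6, -1.0, 0.4]
grip_width: 0.005
grasp_force: 0.7
```

Emit:
servo_tool --targets '[{"dp": [0,-0.17,0],"dr": [0,0,0],"jaw": 1},{"dp": [0,-0.17,0],"dr": [0,0,0],"jaw": 1},{"dp": [0,-0.17,0],"dr": [0,0,0],"jaw": 1},{"dp": [0,-0.17,0],"dr": [0,0,0],"jaw": 1},{"dp": [0,-0.17,0],"dr": [0,0,0],"jaw": 1},{"dp": [0,-0.14,0],"dr": [0,0,0],"jaw": 1},{"dp": [0,-0.04,0],"dr": [0,0,0],"jaw": 1},{"dp": [0,0,0],"dr": [0,0,0],"jaw": 1}]'

```text
time: 11.75
position: [0.4971, 0.1383, 0.0273]
eef_rot: [-0.0, 0.804, 0.595, -0.0]
wrist_force: [0.5, -0.7, 0.4]
grip_width: 0.004
grasp_force: 0.0
```

```bash
python3 -c "from h import *;where()"
```

```text
t 11.75 frame xy [-84.3 143.1] z 27.3 ypr [ 7.297e+01 -0.000e+00  2.000e-02] F [ 0.5 -0.7  0.4] w 0.004
```

The sweep is finished, so I'll lift straight up and check.

Emit:
servo_tool --targets '[{"dp": [0,0,-0.2],"dr": [0,0,0],"jaw": 1},{"dp": [0,0,-0.4],"dr": [0,0,0],"jaw": 1},{"dp": [0,0,-0.7],"dr": [0,0,0],"jaw": 1},{"dp": [0,0,-0.8],"dr": [0,0,0],"jaw": 1},{"dp": [0,0,-0.8],"dr": [0,0,0],"jaw": 1},{"dp": [0,0,-0.8],"dr": [0,0,0],"jaw": 1},{"dp": [0,0,-0.8],"dr": [0,0,0],"jaw": 1},{"dp": [0,0,-0.8],"dr": [0,0,0],"jaw": 1},{"dp": [0,0,-0.5],"dr": [0,0,0],"jaw": 1},{"dp": [0,0,0],"dr": [0,0,0],"jaw": 1}]'

```text
time: 12.58
position: [0.4987, 0.1381, 0.2047]
eef_rot: [0.002, 0.804, 0.594, 0.003]
wrist_force: [0.7, -0.2, 0.2]
grip_width: 0.008
grasp_force: 0.0
```

Emit:
servo_tool --targets '[{"dp": [-0.4,-0.2,0],"dr": [0,0,0],"jaw": 1},{"dp": [-0.7,-0.4,0],"dr": [0,0,0],"jaw": 1},{"dp": [-0.7,-0.4,0],"dr": [0,0,0],"jaw": 1},{"dp": [-0.7,-0.4,0],"dr": [0,0,0],"jaw": 1},{"dp": [-0.7,-0.4,0],"dr": [0,0,0],"jaw": 1},{"dp": [-0.7,-0.4,0],"dr": [0,0,0],"jaw": 1},{"dp": [-0.7,-0.4,0],"dr": [0,0,0],"jaw": 1},{"dp": [-0.7,-0.4,0],"dr": [0,0,0],"jaw": 1},{"dp": [-0.4,-0.2,0],"dr": [0,0,0],"jaw": 1},{"dp": [0,0,0],"dr": [0,0,0],"jaw": 1}]'

```text
time: 13.42
position: [0.354, 0.0018, 0.2007]
eef_rot: [-0.001, 0.805, 0.594, -0.001]
wrist_force: [-0.4, 0.1, -0.2]
grip_width: 0.006
grasp_force: 0.0
```

Run:
```python
from h import *
where()
im=snapshot("top");cv2.imwrite("pics/t4.png",cv2.resize(im[130:256,186:346],None,fx=4.7,fy=4.7,interpolation=cv2.INTER_CUBIC))
```

```text
t 13.42 frame xy [-181.   -29.3] z 200.7 ypr [7.282e+01 1.000e-02 8.000e-02] F [-0.4  0.1 -0.2] w 0.006
```

View pics/t4.png

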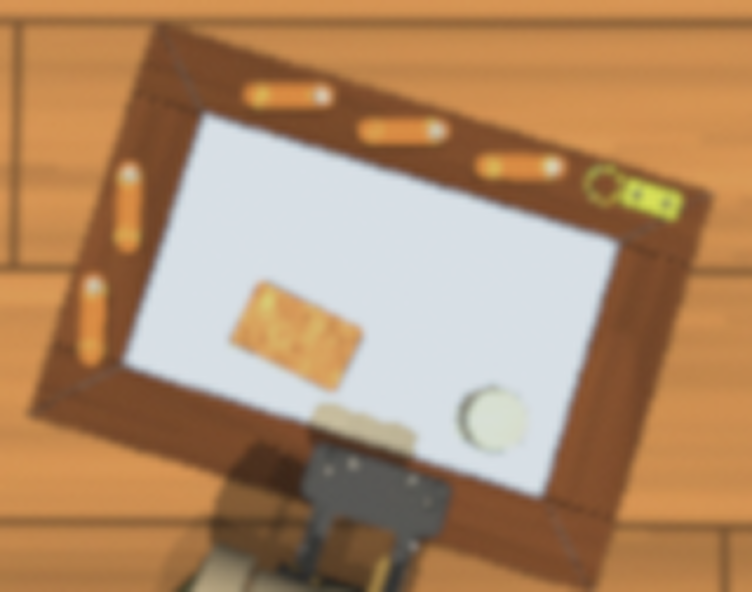

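All five buttons lie along their rails, with tips near (250,95), (362,130), (480,165), (127,248) and (92,362). The board is clear, and the frame, jar and sander have not moved.

```bash
python3 -c "from workcell import order;print(order.close_job())"
```

```text
the job is handed in; nothing more can be done
None
```

All five turn-buttons were pushed clear of the board in one low sweep, the frame, jar and sander did not move, and the job was handed in at about 13.4 s of the 45 s allowed.

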